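Work a glue-seized jig clamp loose and take the block out

TASK

The red clamp knob on the plywood glue-up jig is seized with dried glue: rock it back and forth in small arcs, backing off each time it comes up hard (more than about half a newton metre twists its stem off), until it breaks free, then turn it counter-clockwise so the steel clamp bar swings right clear of the wooden block. Then lift the block out of the jig and lay it flat and the same way up in the blue tray, without dropping it. Leave the clamp swung open and the other things on the bench undisturbed.

Things in the scene. Friction and masses are not known exactly. Their poses are not given: they have to be found in the camera images.
- jig: fixed plywood jig, board 86 x 196 x 12 mm. Origin on the bench under the axis of the clamp's stem, z up, its y axis runs along the board towards the block (the block's centre is 87 mm along +y). Four dark wooden fences 10 mm high on the board box the block in with 2.5 mm clearance; those along its long sides are 60 mm long, centred on it, those at its ends 36 mm
- knob_grip (a point): grip point of the red T-bar knob, on the stem's vertical axis, 90 mm above the bench; the point turns with the knob. The bar is 14 mm thick (along the point's x), 54 mm long (along the point's y) and 30 mm tall (72 to 102 mm above the bench), on a round hub of 28 mm diameter from 64 to 74 mm
- clamp_dog (a joint): turn in rad of the knob's stem with the steel clamp bar, counter-clockwise from above positive: near 0 the bar lies along the jig's +y over the block, beyond 1.1 it is clear, end stop 1.5. While seized it stops hard 0.04 to 0.17 rad either side of 0. Once free it turns with 0.06 N m and stays where left
- dog_tip (a point): tip of the steel clamp bar (18 mm wide, 72 mm from stem axis to tip, 47 to 58 mm above the bench, 1.5 mm over the block). How it frees: just before each hard stop it rubs and gives a little (0.1 to 0.25 N m); arcs carried right to the stop on alternate sides loosen it and grow wider; after 3 to 8 of them a counter-clockwise turn keeps going. Pushing one side only does nothing
- knob (a joint): elastic twist in rad of the knob on its stem under the hand's torque, 8 N m per rad, counter-clockwise positive, 0 at rest; the stem is ruined beyond 0.075 either way (0.6 N m), by steady force or by a jerk. The reading is noisy (some 0.01): feel the torque
- block: loose pale wooden block 42 x 85 x 33 mm (x, y, z), about 0.07 kg, lying in the jig with its long side along the jig's y; origin at the centre of its underside, which is 12 mm above the bench at the start
- tray: fixed open blue plastic tray, outside 115 x 155 x 24 mm (x, y, z), walls and floor 5 mm thick; origin at the centre of its underside on the bench
- glue_bottle: bystander: small white glue bottle with red tip, 29 mm diameter, 110 mm tall, loose; origin at the centre of its underside
- screw_jar: bystander: clear jar with green lid, 60 mm diameter, 78 mm tall, loose; origin at the centre of its underside
- offcut_b: bystander: dark brown wooden block 50 x 62 x 22 mm, loose; origin at the centre of its underside
- wax_tin: bystander: yellow round tin with dark red lid, 82 mm diameter, 39 mm tall, loose; origin at the centre of its underside
- marker: bystander: black and white marker pen 16 x 130 x 16 mm, loose, lying; origin at the centre of its underside
Things that resemble listed ones, but are neither listed nor needed, are in the scene too. Of the things that look like the tray, the larger one is meant.

How it is judged (in metres and radians):
On the way:
1. the clamp has broken free and its bar is swung clear of the block (more than 1.1 rad) (value of joint clamp_dog above 1.1 rad), for 0.2 s.
At the end, for the whole second after the job is handed in: The block lies at rest, flat on the tray's floor and the same way up (underside within 5 mm of the floor, tilt under 0.12 rad), its centre inside the tray, and the clamp bar still stands swung open by more than 1.1 rad (x of block in the frame of tray between -0.045 and 0.045 m and y of block in the frame of tray between -0.065 and 0.065 m and z of block in the frame of tray between 0 and 0.01 m and angle between block's own z axis and vertical below 0.12 rad and linear speed of block below 0.02 m/s and value of joint clamp_dog above 1.1 rad); the robot touches nothing.
It fails at once if the knob is wrung so hard that its stem is ruined (twist beyond 0.075 rad, 0.6 N m) (value of joint knob above 0.075 rad or value of joint knob below -0.075 rad).
It fails at once if the block is dropped or thrown into the tray (faster than 0.8 m/s inside it) (x of block in the frame of tray between -0.045 and 0.045 m and y of block in the frame of tray between -0.065 and 0.065 m and z of block in the frame of tray below 0.04 m and linear speed of block above 0.8 m/s).
It fails at once if a bystander is moved by more than 30 mm (distance of any of glue_bottle, screw_jar, offcut_b, wax_tin, marker from where it was at the start of the episode above 0.03 m).
It also fails if it takes over 72 s, if anything falls off the work surface, if the arm or the gripper's body presses on something with over 40 N, if the wrist force passes 120 N, or if a joint passes its speed limit or range.

ROBOT

A 6-joint arm with a two-finger parallel gripper is mounted at the origin on a cart in front of the work surface, level with it; the furniture and walls round the work are solid. World frame = base frame: x ahead of the robot, y to its left, z up, the work surface at z = 0. Lengths are in mm, angles in rad, forces in N, time in s.
With the tool pointing down it reaches from about 350 to 975 mm from the base axis. Payload 7.1 kg.
Tool frame: the origin (TCP) lies midway between the tips of the shut fingers; the grasp point (between the pads) lies 19 mm behind it (ctrl.grasp_offset is the distance from the TCP to the grasp point, in mm); z points along the fingers, y is the line along which they close (so a half turn about z gives the same grasp; the last joint's range is limited). The gripper opens to 88 mm and grips with 3 to 60 N. Pads are 20 mm wide; open, the fingers measure 115 mm over their backs; the gripper's body (75 mm by 178 mm) begins 61 mm behind the grasp point.
Start: joints at [1.113, 0.423, 1.63, -0, 1.089, -0.019], TCP at [265.501, 565.786, 222.675] pointing down, gripper open.
Joint ranges: [-3, 3], [-0.9, 2.11], [0.09, 2.58], [-1.31, 4.45], [0.11, 2.69], [-2.54, 2.54]. Speed limits (rad/s): [2.39, 2.39, 3.01, 3.14, 3.14, 3.14].

INTERFACE

Orientations are given as a rotation vector (axis times angle).
In Python, from workcell import ctrl gives the robot as it stands. The module is installed in compiled form; this text tells all that it offers.
- The arm moves only by the tool servo_tool, never from a script. Its argument "rows" is a list of rows, each a list of 7 numbers: the turn, a rotation vector about the tool's x, y, z as a fraction of full scale, then the shift along the tool's x, y, z as a fraction of full scale, then the finger opening in mm, from 0 to 87.8. A call has 1 to 10 rows; each row is the pose to reach, as a shift and turn from the pose commanded when the call began, along the tool's axes at that moment; what a row does not reach only later rows make up. Full scale, the value 1, is 20 cm for a shift and 1.5 rad for a turn. A row lasts 1/8 s, in which the tool goes at most 62.5 mm and 10.7 degrees, less where a joint would pass 70% of its speed; a pose out of reach is approached as far as the arm can. A call with a number of a shift or a turn outside -1 to 1 is refused whole. A call with a gripper value outside its range is refused whole. The fingers move at their own pace and stop on an object; the grip force is fixed at half the most. Time passes only in rows, so rows that repeat a pose let the fingers close. It gives the time, the measured TCP pose, the force, the opening and the grip force at its end, in the units of the state.
- ctrl.get_obs(): the state, without advancing time (a new reading comes with each control period).
- ctrl.get_image(name): name is "scene" or "top" or "wrist"; returns (picture, depth): 480x640x3 uint8, red, green, blue; 480x640 float32, mm along the optical axis (not along the pixel's ray), 0 where there is no reading.
- ctrl.camera_info(name): a dict with "intrinsics" (3x3 intrinsics, pixels), "R" (3x3) and "t" (3): a world point X has camera coordinates R X + t. Camera axes: x right, y down, z forward; pixel columns grow to the right and rows downward; lengths in mm; the calibration is good to about 2 mm. A picture is of the moment at which its call begins: read the wrist's pose just before it. camera_info takes no time and is no camera call; for the wrist camera it gives the pose at the moment of the call.
- ctrl.close_job(): hands the job in; it is judged then, once.
The state is a dict: "t": time; "qpos": joint angles; "qvel": joint speeds; "joint_torque": joint torques, N m; "ee_pos": TCP position; "orientation": TCP orientation; "ft_force": force on the tool from outside, world axes, zero at the start; "moment": the same for the moment, N m; "width": finger opening in mm; "grasp_force": force on a finger pad.
Only numpy, scipy, OpenCV 4.12 (cv2) and the standard library are available. Lean on these libraries where they do the work, as an engineer would, in place of code of your own. Each camera call takes 0.05 s, during which the arm holds its last target. There are 200 camera calls.

## Working session

There is one attempt and no reset: what is moved stays moved. The work goes in short steps, Python scripts to look and compute and a tool call to move; the robot and the scene stay as the last step left them, time stands still between calls to the robot, and variables do not carry over. Pictures are saved under pics/ and viewed, at most 10 in all, crops included, and the job is handed in when it is done.

Besides the shell and the picture viewer there is one more tool, called as name(argument=value, ...) on one line, values as JSON. servo_tool: Moves the arm, as the interface text tells. Its arguments: {"type":"object","properties":{"rows":{"type":"array","items":{"type":"array","items":{"type":"number"}}}},"required":["rows"]}

```bash
mkdir -p pics
cat > h.py <<'E'
import numpy as np, cv2
from workcell import ctrl
from scipy.spatial.transform import Rotation as Rn
def cam(n):
    i=ctrl.camera_info(n); p,d=ctrl.get_image(n)
    return p,d,np.array(i["intrinsics"]),np.array(i["R"]),np.array(i["t"])
def ray(K,R,t,uv,z):
    uv=np.atleast_2d(np.array(uv,float)); r=(np.linalg.inv(K)@np.c_[uv,np.ones(len(uv))].T); r=R.T@r
    c=-R.T@t; s=(z-c[2])/r[2]; return (c[:,None]+r*s).T
def cloud(d,K,R,t):
    v,u=np.mgrid[0:480,0:640]; P=np.linalg.inv(K)@np.stack([u.ravel(),v.ravel(),np.ones(u.size)])*d.ravel()
    return (R.T@(P-t[:,None])).T.reshape(480,640,3)
def save(n,p): cv2.imwrite('pics/'+n+'.png',p[:,:,::-1])
def tool(dw): # world shift mm -> tool-axes fraction
    return Rn.from_rotvec(ctrl.get_obs()["orientation"]).inv().apply(dw)/200
E
python3 - <<'E'
from h import *
for n in ("top","scene"):
    p,d,K,R,t=cam(n); save(n,p); np.savez(n+'.npz',p=p,d=d,K=K,R=R,t=t); print(n,-R.T@t)
print(ctrl.get_obs(), ctrl.grasp_offset)
E
```

```text
top [ 438.88671564  238.14898044 1214.32955134]
scene [ 145.58518936 1115.2506377   695.22134498]
{'t': 0.1, 'qpos': array([ 1.11302780e+00,  4.23740934e-01,  1.63063038e+00, -6.46938596e-07,
        1.08858313e+00, -1.90238048e-02]), 'qvel': array([-0.0023155 , -0.00187238, -0.00321729, -0.00011152, -0.00051701,
       -0.00024664]), 'joint_torque': array([ 4.59828807e-04, -5.45617068e+01, -2.74326628e+01,  6.46129553e-02,
        1.88407477e-02,  6.96850790e-07]), 'ee_pos': array([265.26733011, 565.35104309, 221.98748681]), 'orientation': array([-6.83593717e-01, -3.06598806e+00,  2.07859862e-03]), 'ft_force': array([-0.14131444, -0.10958365, -0.56825413]), 'moment': array([ 0.00485917,  0.02004401, -0.01058213]), 'grasp_force': 0.0, 'width': 88.03616622079487} 18.700000000000003
```

View pics/top.png

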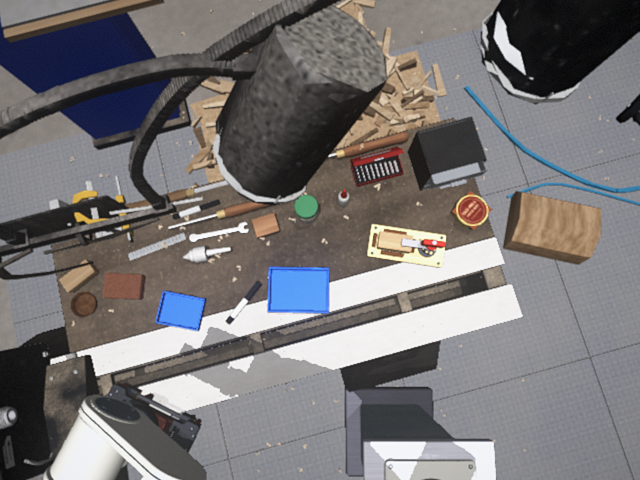

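View pics/scene.png

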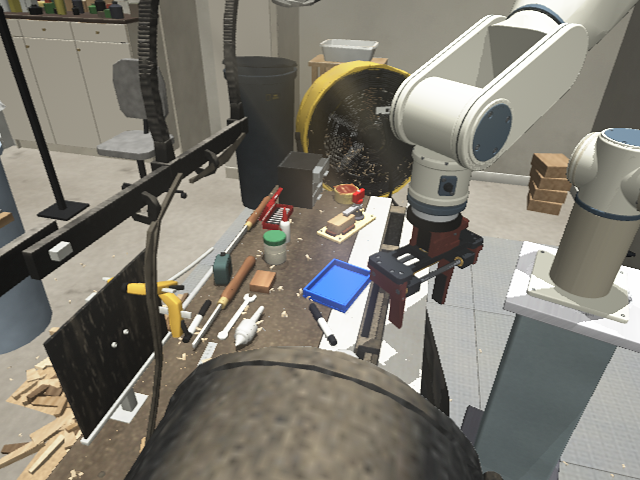

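The top view shows the jig at about (407,245), with the knob at (432,243) and the block at (390,240). The large tray is at (298,290), the jar at (306,207) and the tin at (472,210). The scene view shows the jig at (345,225) and the tray at (338,285).

Run:
```python
from h import *
z=np.load('top.npz'); p,d,K,R,t=[z[k] for k in 'pdKRt']
hsv=cv2.cvtColor(p,cv2.COLOR_RGB2HSV); C=cloud(d,K,R,t)
def rect(mask,box,zz,name):
    m=np.zeros(mask.shape,np.uint8); x0,y0,x1,y1=box; m[y0:y1,x0:x1]=mask[y0:y1,x0:x1]
    c=max(cv2.findContours(m,0,2)[0],key=cv2.contourArea)
    W=ray(K,R,t,c[:,0,:],zz)[:,:2].astype(np.float32); r=cv2.minAreaRect(W)
    print(name,'n',m.sum(),'rect',np.round(r[0],1),np.round(r[1],1),round(r[2],1),'depth z pct',np.round(np.percentile(C[m>0][:,2],[5,50,95]),1))
H,S,V=[hsv[:,:,i].astype(int) for i in range(3)]
rect((H>100)&(H<125)&(S>150),(255,255,340,325),24,'tray')
red=((H<8)|(H>172))&(S>150)&(V>90)
rect(red,(415,232,450,258),102,'knob')
rect((H>15)&(H<35)&(V>140)&(S>30),(360,215,452,275),12,'board')
rect((H>5)&(H<22)&(S>60)&(V>120),(374,225,415,255),45,'block')
crop=cv2.resize(p[205:285,350:500],None,fx=5,fy=5,interpolation=cv2.INTER_CUBIC)
s=np.load('scene.npz')['p'][180:250,300:400]
save('crop',crop)
for nm,uv in dict(bottle=(343,198),jar=(306,207),off=(264,224),tin=(472,210),marker=(243,302),box=(450,150)).items():
    print(nm,np.round(C[uv[1],uv[0]]))
```

```text
tray n 2714 rect [520.5 317.6] [152.9 113.9] 89.6 depth z pct [ 1.3  5.6 24.3]
knob n 131 rect [619.1 -12.7] [52.9 22.9] 81.7 depth z pct [ 72.8 100.6 104.9]
board n 1425 rect [633.9  37.7] [197.6  88.2] 80.7 depth z pct [ 2.9 14.2 48.1]
block n 682 rect [637.6  73.7] [100.7  64.2] 88.7 depth z pct [14.6 43.4 48.7]
bottle [745. 202.  71.]
jar [721. 294.  79.]
off [691. 406.  23.]
tin [ 718. -128.   40.]
marker [490. 459.  12.]
box [845. -55. 133.]
```

View pics/crop.png

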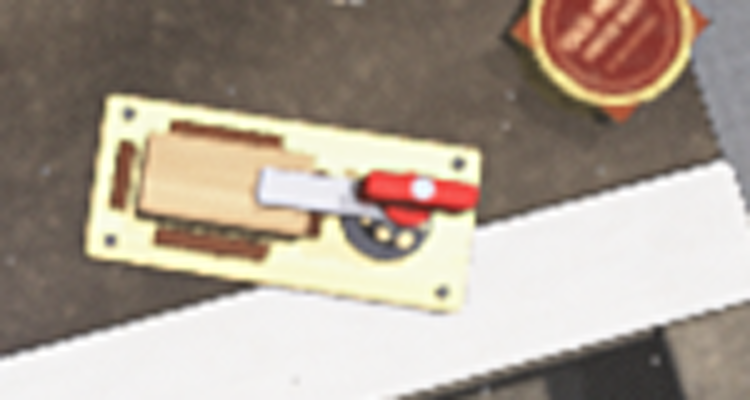

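The jig's +y points about 80.7° from world x. Next I'll move the wrist over the jig, turning it to line up.

servo_tool(rows=[[0,0,0.862,-1,-0.6,-0.4,60],[0,0,0.862,-1,-0.6,-0.4,60],[0,0,0.862,-1,-0.6,-0.4,60],[0,0,0.862,-1,-0.6,-0.4,60],[0,0,0.862,-1,-0.6,-0.4,60],[0,0,0.862,-1,-0.6,-0.4,60],[0,0,0.862,-1,-0.6,-0.4,60],[0,0,0.862,-1,-0.6,-0.4,60]])

```text
t: 1.1
ee_pos: [395.5, 372.0, 302.4]
orientation: [2.391, 2.037, -0.001]
ft_force: [0.0, 0.7, -1.0]
width: 60.1
grasp_force: 0.0
```

Run:
```python
from h import *
o=ctrl.get_obs(); print(o['ee_pos'],o['orientation'],o['qpos'],Rn.from_rotvec(o['orientation']).as_matrix().round(3)); print(tool(np.array([610,20,300])-o['ee_pos']))
```

```text
[395.45351633 371.96923255 302.40214678] [ 2.39143405e+00  2.03725989e+00 -9.58371802e-04] [ 7.32895648e-01  2.15748422e-01  1.73165542e+00 -1.95154219e-05
  1.19479966e+00  8.92508334e-01] [[ 0.159  0.987 -0.   ]
 [ 0.987 -0.159 -0.   ]
 [-0.    -0.    -1.   ]]
[-1.56698468  1.33879268  0.01227967]
```

servo_tool(rows=[[0,0,0,-0.78,0.67,0,60],[0,0,0,-0.78,0.67,0,60],[0,0,0,-0.78,0.67,0,60],[0,0,0,-0.78,0.67,0,60]])

```text
t: 1.6
ee_pos: [504.0, 194.2, 302.5]
orientation: [2.392, 2.036, -0.001]
ft_force: [0.1, 0.0, 0.2]
width: 60.2
grasp_force: 0.0
```

servo_tool(rows=[[0,0,0,-0.78,0.67,0,60],[0,0,0,-0.78,0.67,0,60],[0,0,0,-0.78,0.67,0,60],[0,0,0,-0.78,0.67,0,60],[0,0,0,-0.78,0.67,0,60]])

```text
t: 2.22
ee_pos: [610.0, 21.4, 302.1]
orientation: [-2.392, -2.035, 0.001]
ft_force: [0.6, 1.1, 0.6]
width: 60.0
grasp_force: 0.0
```

Run:
```python
from h import *
p,d,K,R,t=cam('wrist'); save('w1',p); np.savez('w1.npz',p=p,d=d,K=K,R=R,t=t); print(-R.T@t,ctrl.get_obs()['ee_pos'])
```

```text
[622.36545882 103.68206599 464.15267867] [609.46217272  22.30642627 302.24297614]
```

View pics/w1.png

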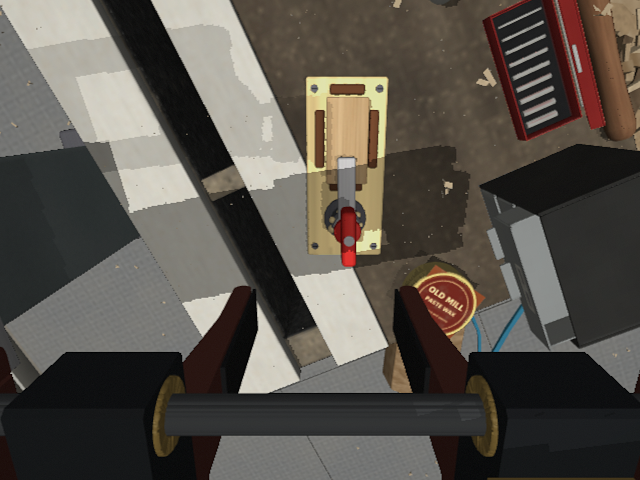

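The wrist view shows the jig square to the tool, with the block at about (348,130), the steel bar at (346,180) and the knob's top at (347,240).

Run:
```python
from h import *
z=np.load('w1.npz'); p,d,K,R,t=[z[k] for k in 'pdKRt']
hsv=cv2.cvtColor(p,cv2.COLOR_RGB2HSV); C=cloud(d,K,R,t); H,S,V=[hsv[:,:,i].astype(int) for i in range(3)]
def big(mask,box):
    m=np.zeros(mask.shape,np.uint8); x0,y0,x1,y1=box; m[y0:y1,x0:x1]=mask[y0:y1,x0:x1]
    n,l,s,c=cv2.connectedComponentsWithStats(m); return (l==1+np.argmax(s[1:,4]))
def rep(name,m,zz):
    c=max(cv2.findContours(m.astype(np.uint8),0,2)[0],key=cv2.contourArea)
    r=cv2.minAreaRect(ray(K,R,t,c[:,0,:],zz)[:,:2].astype(np.float32))
    print(name,m.sum(),np.round(r[0],1),np.round(r[1],1),round(r[2],1),'z',np.round(np.percentile(C[m][:,2],[5,50,95]),1))
red=((H<8)|(H>172))&(S>120)&(V>60)
k=big(red,(320,195,375,275)); rep('knob',k&(C[:,:,2]>95),102)
ky=big(((H<8)|(H>172))&(S>120),(320,195,375,275)); print('uv knob', np.argwhere(k&(C[:,:,2]>95)).mean(0)[::-1])
rep('board',big((H>18)&(H<35)&(V>120)&(S>30),(295,65,400,262)),12)
box=np.zeros(H.shape,bool); box[85:250,310:385]=1
rep('blocktop',big(box&(C[:,:,2]>38)&(C[:,:,2]<48.5)&(S>40),(310,80,385,205)),45)
rep('bar',big(box&(C[:,:,2]>53)&(C[:,:,2]<64)&(S<60),(310,140,385,225)),58)
# two-view height of knob's white button and block top far end
zt=np.load('top.npz')
```

```text
knob 710 [625.2 -10.3] [53.6 13.2] 82.1 z [ 98.7 101.4 103. ]
uv knob [348.0084507  238.15070423]
board 6493 [633.9  39.9] [194.5  85.9] 80.7 z [10.3 12.  13.6]
blocktop 3137 [639.   73.3] [83.7 41.4] 80.9 z [43.5 45.  46.3]
bar 937 [630.   25.8] [68.9 20.4] 77.8 z [56.2 57.9 59.1]
```

servo_tool(rows=[[0,0,-0.013,-0.152,0.104,0.3,40],[0,0,-0.013,-0.152,0.104,0.6,40],[0,0,-0.013,-0.152,0.104,0.9,40],[0,0,-0.013,-0.152,0.104,0.95,40],[0,0,-0.013,-0.152,0.104,0.95,40]])

```text
t: 2.9
ee_pos: [625.9, -10.7, 113.5]
orientation: [-2.371, -2.061, -0.0]
ft_force: [-0.7, -0.3, 0.2]
width: 40.0
grasp_force: 0.0
```

Run:
```python
from h import *
o=ctrl.get_obs(); print(o['ee_pos'],o['qpos'][5],o['moment'],tool(np.array([625.,-11.3,79])-o['ee_pos']))
p,d,K,R,t=cam('wrist'); hsv=cv2.cvtColor(p,cv2.COLOR_RGB2HSV); C=cloud(d,K,R,t)
m=((hsv[:,:,0]<8)|(hsv[:,:,0]>172))&(hsv[:,:,1]>120)&(C[:,:,2]>96)&(C[:,:,2]<106)&(abs(C[:,:,0]-625)<40)&(abs(C[:,:,1]+11)<45)
r=cv2.minAreaRect(C[m][:,:2].astype(np.float32)); print(m.sum(),r, np.median(C[m],0))
save('w2',p)
```

```text
[625.89173219 -10.71122993 113.46942883] 0.10329259642009235 [-0.08159135  0.043806   -0.0396869 ] [-0.00356388 -0.00399073  0.17234691]
2615 ((625.5659790039062, -11.197786331176758), (53.08782196044922, 13.838275909423828), 82.64590454101562) [625.96363828  -5.49235186 101.44568483]
```

View pics/w2.png

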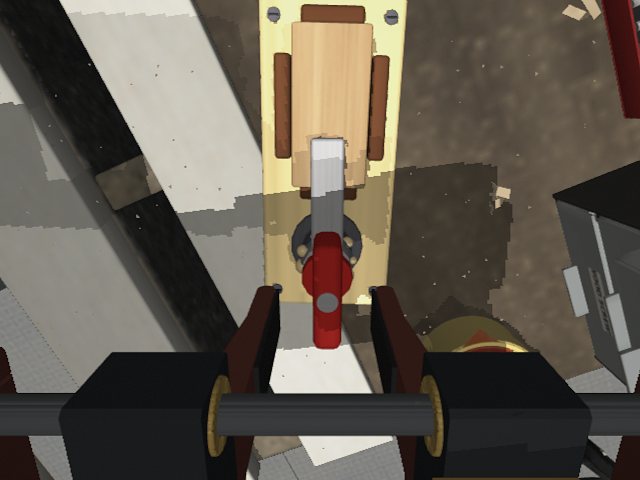

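The knob (327,300) sits centred between the fingers. I'll descend and close.

servo_tool(rows=[[0,0,-0.006,-0.003,-0.002,0.1,40],[0,0,-0.006,-0.003,-0.002,0.17,40],[0,0,-0.006,-0.003,-0.002,0.17,40],[0,0,-0.006,-0.003,-0.002,0.17,8],[0,0,-0.006,-0.003,-0.002,0.17,8],[0,0,-0.006,-0.003,-0.002,0.17,8],[0,0,-0.006,-0.003,-0.002,0.17,8],[0,0,-0.006,-0.003,-0.002,0.17,8]])

```text
t: 3.95
ee_pos: [626.4, -12.7, 79.1]
orientation: [2.362, 2.068, 0.003]
ft_force: [5.2, -0.1, -2.0]
width: 13.6
grasp_force: 30.0
```

```bash
cat > s.py <<'E'
from h import *
o=ctrl.get_obs(); M=Rn.from_rotvec(o['orientation']).as_matrix()
print('t',round(o['t'],2),'yaw',round(np.arctan2(M[1,0],M[0,0]),4),'pos',o['ee_pos'].round(1),'F',o['ft_force'].round(2),'M',o['moment'].round(3),'w',round(o['width'],1),o['grasp_force'],'q6',o['qpos'][5].round(3))
E
python3 s.py
```

```text
t 3.95 yaw 1.4382 pos [626.4 -12.7  79.1] F [ 5.23 -0.07 -1.99] M [-0.157 -0.701 -0.037] w 13.6 29.997178316116333 q6 0.093
```

servo_tool(rows=[[0,0,-0.006,0,0,0,8],[0,0,-0.013,0,0,0,8],[0,0,-0.013,0,0,0,8]])

```text
t: 4.32
ee_pos: [626.4, -12.7, 79.1]
orientation: [2.342, 2.091, 0.003]
ft_force: [4.2, -0.7, -1.1]
width: 13.6
grasp_force: 30.0
```

```bash
python3 s.py
```

```text
t 4.33 yaw 1.4579 pos [626.4 -12.7  79.1] F [ 4.17 -0.73 -1.1 ] M [-0.178 -0.692 -0.03 ] w 13.6 29.997386634349823 q6 0.074
```

servo_tool(rows=[[0,0,-0.006,0,0,0,8],[0,0,-0.013,0,0,0,8],[0,0,-0.013,0,0,0,8]])

```text
t: 4.7
ee_pos: [626.4, -12.8, 79.1]
orientation: [2.321, 2.114, 0.003]
ft_force: [5.2, -0.2, -2.2]
width: 13.6
grasp_force: 30.0
```

```bash
python3 s.py
```

```text
t 4.7 yaw 1.4774 pos [626.4 -12.8  79.1] F [ 5.19 -0.19 -2.24] M [-0.2   -0.703 -0.07 ] w 13.6 29.997343719005585 q6 0.054
```

servo_tool(rows=[[0,0,-0.006,0,0,0,8],[0,0,-0.013,0,0,0,8],[0,0,-0.013,0,0,0,8]])

```text
t: 5.08
ee_pos: [626.4, -12.7, 79.1]
orientation: [2.301, 2.136, 0.002]
ft_force: [4.6, -0.3, -0.4]
width: 13.9
grasp_force: 30.0
```

```bash
python3 s.py
```

```text
t 5.08 yaw 1.4967 pos [626.4 -12.7  79.1] F [ 4.6  -0.28 -0.38] M [-0.156 -0.715 -0.08 ] w 13.9 29.99843716621399 q6 0.035
```

servo_tool(rows=[[0,0,-0.005,0,0,0,8],[0,0,-0.009,0,0,0,8],[0,0,-0.009,0,0,0,8]])

```text
t: 5.45
ee_pos: [626.4, -12.7, 79.1]
orientation: [2.287, 2.152, 0.003]
ft_force: [5.0, -0.8, -1.0]
width: 14.2
grasp_force: 30.0
```

```bash
python3 s.py
```

```text
t 5.45 yaw 1.5101 pos [626.4 -12.7  79.1] F [ 4.99 -0.82 -0.98] M [-0.217 -0.711 -0.187] w 14.2 29.998457729816437 q6 0.021
```

servo_tool(rows=[[0,0,-0.005,0,0,0,8],[0,0,-0.009,0,0,0,8],[0,0,-0.009,0,0,0,8]])

```text
t: 5.82
ee_pos: [626.4, -12.7, 79.2]
orientation: [2.272, 2.167, 0.003]
ft_force: [5.9, -0.3, -1.4]
width: 13.5
grasp_force: 30.0
```

```bash
python3 s.py
```

```text
t 5.83 yaw 1.5235 pos [626.4 -12.7  79.2] F [ 5.92 -0.26 -1.42] M [-0.202 -0.713 -0.241] w 13.5 30.003072023391724 q6 0.008
```

servo_tool(rows=[[0,0,-0.005,0,0,0,8],[0,0,-0.009,0,0,0,8],[0,0,-0.009,0,0,0,8]])

```text
t: 6.2
ee_pos: [626.4, -12.7, 79.1]
orientation: [2.258, 2.182, 0.003]
ft_force: [5.3, -1.2, -1.4]
width: 14.0
grasp_force: 30.0
```

```bash
python3 s.py
```

```text
t 6.2 yaw 1.5367 pos [626.4 -12.7  79.1] F [ 5.26 -1.17 -1.42] M [-0.19  -0.7   -0.254] w 14.0 30.0138321518898 q6 -0.005
```

servo_tool(rows=[[0,0,-0.005,0,0,0,8],[0,0,-0.012,0,0,0,8],[0,0,-0.012,0,0,0,8]])

```text
t: 6.58
ee_pos: [626.4, -12.8, 79.1]
orientation: [2.238, 2.202, 0.003]
ft_force: [4.8, -0.7, -1.3]
width: 13.9
grasp_force: 30.0
```

```bash
python3 s.py
```

```text
t 6.58 yaw 1.5544 pos [626.4 -12.8  79.1] F [ 4.76 -0.67 -1.25] M [-0.209 -0.727 -0.401] w 13.9 30.047791600227356 q6 -0.023
```

servo_tool(rows=[[0,0,0.03,0,0,0,8],[0,0,0.06,0,0,0,8],[0,0,0.09,0,0,0,8],[0,0,0.12,0,0,0,8],[0,0,0.13,0,0,0,8],[0,0,0.13,0,0,0,8]])

```text
t: 7.32
ee_pos: [626.4, -12.8, 79.1]
orientation: [2.441, 1.975, 0.003]
ft_force: [4.9, -0.7, -2.2]
width: 13.8
grasp_force: 30.0
```

```bash
python3 s.py
```

```text
t 7.33 yaw 1.3603 pos [626.4 -12.8  79.1] F [ 4.88 -0.73 -2.18] M [-0.176 -0.656  0.051] w 13.8 30.000276267528534 q6 0.171
```

servo_tool(rows=[[0,0,0.007,0,0,0,8],[0,0,0.013,0,0,0,8],[0,0,0.013,0,0,0,8]])

```text
t: 7.7
ee_pos: [626.4, -12.7, 79.1]
orientation: [2.46, 1.951, 0.003]
ft_force: [5.8, -1.3, -1.9]
width: 14.0
grasp_force: 30.0
```

```bash
python3 s.py
```

```text
t 7.7 yaw 1.341 pos [626.4 -12.7  79.1] F [ 5.77 -1.34 -1.91] M [-0.174 -0.71   0.038] w 14.0 30.000830590724945 q6 0.191
```

servo_tool(rows=[[0,0,0.007,0,0,0,8],[0,0,0.013,0,0,0,8],[0,0,0.013,0,0,0,8]])

```text
t: 8.07
ee_pos: [626.4, -12.8, 79.1]
orientation: [2.479, 1.927, 0.003]
ft_force: [5.8, -1.1, -1.8]
width: 14.0
grasp_force: 30.0
```

```bash
python3 s.py
```

```text
t 8.07 yaw 1.3217 pos [626.4 -12.8  79.1] F [ 5.82 -1.11 -1.77] M [-0.164 -0.682  0.101] w 14.0 30.008916556835175 q6 0.21
```

servo_tool(rows=[[0,0,0.007,0,0,0,8],[0,0,0.013,0,0,0,8],[0,0,0.013,0,0,0,8]])

```text
t: 8.45
ee_pos: [626.4, -12.7, 79.1]
orientation: [2.498, 1.903, 0.003]
ft_force: [6.6, -0.8, -1.8]
width: 13.4
grasp_force: 30.0
```

```bash
python3 s.py
```

```text
t 8.45 yaw 1.3022 pos [626.4 -12.7  79.1] F [ 6.63 -0.79 -1.84] M [-0.133 -0.665  0.147] w 13.4 30.00615119934082 q6 0.23
```

servo_tool(rows=[[0,0,0.007,0,0,0,8],[0,0,0.013,0,0,0,8],[0,0,0.013,0,0,0,8]])

```text
t: 8.82
ee_pos: [626.4, -12.7, 79.1]
orientation: [2.516, 1.879, 0.003]
ft_force: [5.8, -0.3, -1.3]
width: 14.0
grasp_force: 30.0
```

```bash
python3 s.py
```

```text
t 8.82 yaw 1.2827 pos [626.4 -12.7  79.1] F [ 5.75 -0.25 -1.3 ] M [-0.125 -0.727  0.149] w 14.0 30.00665634870529 q6 0.249
```

servo_tool(rows=[[0,0,0.005,0,0,0,8],[0,0,0.009,0,0,0,8],[0,0,0.009,0,0,0,8]])

```text
t: 9.2
ee_pos: [626.4, -12.7, 79.1]
orientation: [2.528, 1.862, 0.003]
ft_force: [5.4, -1.5, -1.9]
width: 14.3
grasp_force: 30.0
```

```bash
python3 s.py
```

```text
t 9.2 yaw 1.2694 pos [626.4 -12.7  79.1] F [ 5.36 -1.45 -1.94] M [-0.198 -0.747  0.172] w 14.3 30.016821026802063 q6 0.262
```

servo_tool(rows=[[0,0,0.005,0,0,0,8],[0,0,0.011,0,0,0,8],[0,0,0.011,0,0,0,8]])

```text
t: 9.57
ee_pos: [626.4, -12.7, 79.1]
orientation: [2.543, 1.841, 0.003]
ft_force: [5.8, -1.1, -1.9]
width: 14.0
grasp_force: 30.0
```

```bash
python3 s.py
```

```text
t 9.57 yaw 1.2531 pos [626.4 -12.7  79.1] F [ 5.83 -1.09 -1.86] M [-0.174 -0.749  0.296] w 14.0 30.035745799541473 q6 0.279
```

servo_tool(rows=[[0,0,0.005,0,0,0,8],[0,0,0.009,0,0,0,8],[0,0,0.009,0,0,0,8]])

```text
t: 9.95
ee_pos: [626.4, -12.7, 79.1]
orientation: [2.556, 1.824, 0.003]
ft_force: [5.5, -0.4, -1.9]
width: 13.9
grasp_force: 30.1
```

```bash
python3 s.py
```

```text
t 9.95 yaw 1.2399 pos [626.4 -12.7  79.1] F [ 5.48 -0.35 -1.94] M [-0.104 -0.752  0.429] w 13.9 30.063251852989197 q6 0.292
```

servo_tool(rows=[[0,0,-0.03,0,0,0,8],[0,0,-0.06,0,0,0,8],[0,0,-0.09,0,0,0,8],[0,0,-0.12,0,0,0,8],[0,0,-0.15,0,0,0,8],[0,0,-0.18,0,0,0,8],[0,0,-0.197,0,0,0,8],[0,0,-0.203,0,0,0,8],[0,0,-0.203,0,0,0,8]])

```text
t: 11.08
ee_pos: [626.4, -12.7, 79.1]
orientation: [2.251, 2.189, 0.002]
ft_force: [5.5, -0.3, -1.2]
width: 14.1
grasp_force: 30.0
```

```bash
python3 s.py
```

```text
t 11.07 yaw 1.543 pos [626.4 -12.7  79.1] F [ 5.5  -0.34 -1.17] M [-0.224 -0.647 -0.153] w 14.1 30.000923573970795 q6 -0.012
```

servo_tool(rows=[[0,0,-0.007,0,0,0,8],[0,0,-0.013,0,0,0,8],[0,0,-0.013,0,0,0,8]])

```text
t: 11.45
ee_pos: [626.4, -12.7, 79.1]
orientation: [2.23, 2.211, 0.003]
ft_force: [5.4, -1.4, -1.5]
width: 14.0
grasp_force: 30.0
```

```bash
python3 s.py
```

```text
t 11.45 yaw 1.5622 pos [626.4 -12.7  79.1] F [ 5.37 -1.42 -1.48] M [-0.231 -0.688 -0.281] w 14.0 30.01695066690445 q6 -0.031
```

servo_tool(rows=[[0,0,-0.005,0,0,0,8],[0,0,-0.009,0,0,0,8],[0,0,-0.009,0,0,0,8]])

```text
t: 11.82
ee_pos: [626.4, -12.7, 79.1]
orientation: [2.215, 2.225, 0.003]
ft_force: [5.1, -1.1, -1.3]
width: 13.8
grasp_force: 30.0
```

```bash
python3 s.py
```

```text
t 11.82 yaw 1.5755 pos [626.4 -12.7  79.1] F [ 5.14 -1.15 -1.25] M [-0.265 -0.737 -0.36 ] w 13.8 30.044143795967102 q6 -0.044
```

servo_tool(rows=[[0,0,-0.004,0,0,0,8],[0,0,-0.007,0,0,0,8],[0,0,-0.007,0,0,0,8]])

```text
t: 12.2
ee_pos: [626.4, -12.7, 79.1]
orientation: [2.204, 2.237, 0.003]
ft_force: [5.0, -0.3, -1.4]
width: 13.7
grasp_force: 30.1
```

```bash
python3 s.py
```

```text
t 12.2 yaw 1.5858 pos [626.4 -12.7  79.1] F [ 4.99 -0.33 -1.43] M [-0.216 -0.742 -0.466] w 13.7 30.079872608184814 q6 -0.055
```

servo_tool(rows=[[0,0,0.03,0,0,0,8],[0,0,0.065,0,0,0,8],[0,0,0.1,0,0,0,8],[0,0,0.135,0,0,0,8],[0,0,0.17,0,0,0,8],[0,0,0.2,0,0,0,8],[0,0,0.217,0,0,0,8],[0,0,0.224,0,0,0,8],[0,0,0.224,0,0,0,8]])

```text
t: 13.32
ee_pos: [626.4, -12.7, 79.1]
orientation: [2.545, 1.839, 0.003]
ft_force: [4.9, -1.4, -1.3]
width: 14.2
grasp_force: 30.0
```

```bash
python3 s.py
```

```text
t 13.32 yaw 1.2512 pos [626.4 -12.7  79.1] F [ 4.94 -1.44 -1.3 ] M [-0.223 -0.693  0.132] w 14.2 30.01166671514511 q6 0.281
```

servo_tool(rows=[[0,0,0.005,0,0,0,8],[0,0,0.009,0,0,0,8],[0,0,0.009,0,0,0,8]])

```text
t: 13.7
ee_pos: [626.4, -12.7, 79.1]
orientation: [2.557, 1.822, 0.003]
ft_force: [4.8, -0.8, -0.8]
width: 13.5
grasp_force: 30.0
```

```bash
python3 s.py
```

```text
t 13.7 yaw 1.2381 pos [626.4 -12.7  79.1] F [ 4.82 -0.77 -0.78] M [-0.135 -0.698  0.301] w 13.5 30.025123357772827 q6 0.294
```

servo_tool(rows=[[0,0,0.004,0,0,0,8],[0,0,0.009,0,0,0,8],[0,0,0.009,0,0,0,8]])

```text
t: 14.08
ee_pos: [626.4, -12.7, 79.1]
orientation: [2.569, 1.805, 0.003]
ft_force: [4.7, -0.4, -1.6]
width: 13.7
grasp_force: 30.0
```

```bash
python3 s.py
```

```text
t 14.07 yaw 1.2248 pos [626.4 -12.7  79.1] F [ 4.69 -0.41 -1.64] M [-0.14  -0.719  0.351] w 13.7 30.045723617076874 q6 0.307
```

servo_tool(rows=[[0,0,0.004,0,0,0,8],[0,0,0.007,0,0,0,8],[0,0,0.007,0,0,0,8]])

```text
t: 14.45
ee_pos: [626.4, -12.7, 79.1]
orientation: [2.578, 1.792, 0.003]
ft_force: [6.4, -0.9, -0.2]
width: 13.7
grasp_force: 30.1
```

```bash
python3 s.py
```

```text
t 14.45 yaw 1.2145 pos [626.4 -12.7  79.1] F [ 6.43 -0.85 -0.19] M [-0.143 -0.761  0.46 ] w 13.7 30.071817934513092 q6 0.318
```

servo_tool(rows=[[0,0,-0.035,0,0,0,8],[0,0,-0.07,0,0,0,8],[0,0,-0.105,0,0,0,8],[0,0,-0.14,0,0,0,8],[0,0,-0.175,0,0,0,8],[0,0,-0.205,0,0,0,8],[0,0,-0.23,0,0,0,8],[0,0,-0.245,0,0,0,8],[0,0,-0.25,0,0,0,8],[0,0,-0.25,0,0,0,8]])

```text
t: 15.7
ee_pos: [626.4, -12.7, 79.1]
orientation: [2.202, 2.239, 0.003]
ft_force: [5.6, -1.2, -0.5]
width: 13.8
grasp_force: 30.0
```

```bash
python3 s.py
```

```text
t 15.7 yaw 1.5876 pos [626.4 -12.7  79.1] F [ 5.6  -1.22 -0.55] M [-0.205 -0.727 -0.335] w 13.8 30.01935839653015 q6 -0.056
```

servo_tool(rows=[[0,0,-0.004,0,0,0,8],[0,0,-0.007,0,0,0,8],[0,0,-0.007,0,0,0,8]])

```text
t: 16.08
ee_pos: [626.4, -12.7, 79.1]
orientation: [2.19, 2.25, 0.003]
ft_force: [5.5, -1.2, -1.4]
width: 13.5
grasp_force: 30.0
```

```bash
python3 s.py
```

```text
t 16.07 yaw 1.598 pos [626.4 -12.7  79.1] F [ 5.52 -1.19 -1.39] M [-0.223 -0.711 -0.38 ] w 13.5 30.04052460193634 q6 -0.067
```

servo_tool(rows=[[0,0,-0.004,0,0,0,8],[0,0,-0.007,0,0,0,8],[0,0,-0.007,0,0,0,8]])

```text
t: 16.45
ee_pos: [626.4, -12.8, 79.1]
orientation: [2.178, 2.262, 0.003]
ft_force: [5.1, -0.2, -2.1]
width: 13.8
grasp_force: 30.1
```

```bash
python3 s.py
```

```text
t 16.45 yaw 1.6083 pos [626.4 -12.8  79.1] F [ 5.07 -0.21 -2.07] M [-0.288 -0.746 -0.436] w 13.8 30.075043737888336 q6 -0.077
```

servo_tool(rows=[[0,0,0.035,0,0,0,8],[0,0,0.07,0,0,0,8],[0,0,0.105,0,0,0,8],[0,0,0.14,0,0,0,8],[0,0,0.175,0,0,0,8],[0,0,0.21,0,0,0,8],[0,0,0.24,0,0,0,8],[0,0,0.258,0,0,0,8],[0,0,0.266,0,0,0,8],[0,0,0.266,0,0,0,8]])

```text
t: 17.7
ee_pos: [626.4, -12.7, 79.1]
orientation: [2.582, 1.787, 0.003]
ft_force: [5.6, -0.0, -2.3]
width: 13.9
grasp_force: 30.0
```

```bash
python3 s.py
```

```text
t 17.7 yaw 1.2111 pos [626.4 -12.7  79.1] F [ 5.58 -0.04 -2.3 ] M [-0.149 -0.675  0.289] w 13.9 30.032691657543182 q6 0.321
```

servo_tool(rows=[[0,0,0.004,0,0,0,8],[0,0,0.007,0,0,0,8],[0,0,0.007,0,0,0,8]])

```text
t: 18.08
ee_pos: [626.4, -12.7, 79.1]
orientation: [2.591, 1.774, 0.003]
ft_force: [5.1, -1.3, -1.0]
width: 13.6
grasp_force: 30.1
```

```bash
python3 s.py
```

```text
t 18.07 yaw 1.2008 pos [626.4 -12.7  79.1] F [ 5.13 -1.27 -1.05] M [-0.126 -0.748  0.38 ] w 13.6 30.051617324352264 q6 0.331
```

servo_tool(rows=[[0,0,0.004,0,0,0,8],[0,0,0.006,0,0,0,8],[0,0,0.006,0,0,0,8]])

```text
t: 18.45
ee_pos: [626.4, -12.8, 79.1]
orientation: [2.599, 1.762, 0.003]
ft_force: [6.3, -0.3, -1.4]
width: 13.5
grasp_force: 30.1
```

```bash
python3 s.py
```

```text
t 18.45 yaw 1.192 pos [626.4 -12.8  79.1] F [ 6.29 -0.29 -1.36] M [-0.134 -0.713  0.467] w 13.5 30.07652074098587 q6 0.34
```

servo_tool(rows=[[0,0,-0.035,0,0,0,8],[0,0,-0.07,0,0,0,8],[0,0,-0.105,0,0,0,8],[0,0,-0.14,0,0,0,8],[0,0,-0.175,0,0,0,8],[0,0,-0.21,0,0,0,8],[0,0,-0.24,0,0,0,8],[0,0,-0.265,0,0,0,8],[0,0,-0.278,0,0,0,8],[0,0,-0.278,0,0,0,8]])

```text
t: 19.7
ee_pos: [626.3, -12.7, 79.1]
orientation: [2.179, 2.261, 0.002]
ft_force: [6.0, -0.5, -1.7]
width: 13.5
grasp_force: 30.0
```

```bash
python3 s.py
```

```text
t 19.7 yaw 1.6076 pos [626.3 -12.7  79.1] F [ 6.02 -0.54 -1.7 ] M [-0.185 -0.62  -0.122] w 13.5 29.999487698078156 q6 -0.076
```

Torque stays low at the old stop, so the knob may be free. I'll carry on carefully.

servo_tool(rows=[[0,0,-0.007,0,0,0,8],[0,0,-0.013,0,0,0,8],[0,0,-0.02,0,0,0,8],[0,0,-0.02,0,0,0,8]])

```text
t: 20.2
ee_pos: [626.4, -12.7, 79.1]
orientation: [2.144, 2.293, 0.002]
ft_force: [5.4, -1.4, -1.9]
width: 13.9
grasp_force: 30.0
```

```bash
python3 s.py
```

```text
t 20.2 yaw 1.6379 pos [626.4 -12.7  79.1] F [ 5.44 -1.38 -1.9 ] M [-0.193 -0.697 -0.066] w 13.9 29.99725431203842 q6 -0.106
```

servo_tool(rows=[[0,0,-0.02,0,0,0,8],[0,0,-0.045,0,0,0,8],[0,0,-0.065,0,0,0,8],[0,0,-0.065,0,0,0,8]])

```text
t: 20.7
ee_pos: [626.4, -12.7, 79.1]
orientation: [2.03, 2.395, 0.002]
ft_force: [5.0, -0.9, -0.9]
width: 14.0
grasp_force: 30.0
```

```bash
python3 s.py
```

```text
t 20.7 yaw 1.7357 pos [626.4 -12.7  79.1] F [ 5.04 -0.87 -0.95] M [-0.189 -0.711 -0.056] w 14.0 29.99747335910797 q6 -0.204
```

servo_tool(rows=[[0,0,-0.05,0,0,0,8],[0,0,-0.12,0,0,0,8],[0,0,-0.2,0,0,0,8],[0,0,-0.28,0,0,0,8],[0,0,-0.36,0,0,0,8],[0,0,-0.44,0,0,0,8],[0,0,-0.52,0,0,0,8],[0,0,-0.59,0,0,0,8],[0,0,-0.64,0,0,0,8],[0,0,-0.66,0,0,0,8]])

```text
t: 21.95
ee_pos: [626.2, -12.8, 79.1]
orientation: [0.647, 3.072, 0.0]
ft_force: [5.9, -1.1, -0.6]
width: 13.9
grasp_force: 30.0
```

```bash
python3 s.py
```

```text
t 21.95 yaw 2.7262 pos [626.2 -12.8  79.1] F [ 5.93 -1.11 -0.64] M [-0.311 -0.73  -0.135] w 13.9 29.997578859329224 q6 -1.195
```

servo_tool(rows=[[0,0,0,0,0,0,40],[0,0,0,0,0,0,40],[0,0,0,0,0,0,40],[0,0,0,0,0,-0.15,40],[0,0,0,0,0,-0.4,40],[0,0,0,0,0,-0.5,40]])

```text
t: 22.7
ee_pos: [626.4, -12.6, 181.4]
orientation: [0.649, 3.07, 0.001]
ft_force: [0.9, 0.7, -0.7]
width: 39.8
grasp_force: 0.0
```

servo_tool(rows=[[0,0,0.877,0.114,0.42,0,66],[0,0,0.877,0.114,0.42,0,66],[0,0,0.877,0.114,0.42,0,66],[0,0,0.877,0.114,0.42,0,66],[0,0,0.877,0.114,0.42,0,66],[0,0,0.877,0.114,0.42,0,66],[0,0,0.877,0.114,0.42,0,66],[0,0,0.877,0.114,0.42,0,66],[0,0,0.877,0.114,0.42,0,66]])

```text
t: 23.82
ee_pos: [638.0, 73.4, 178.2]
orientation: [-2.389, -2.039, 0.001]
ft_force: [-1.1, -1.3, 0.4]
width: 66.4
grasp_force: 0.0
```

```bash
python3 s.py
python3 - <<'E'
from h import *
o=ctrl.get_obs()
p,d,K,R,t=cam('wrist'); save('w3',p); C=cloud(d,K,R,t)
m=(C[:,:,2]>40)&(C[:,:,2]<49)&(abs(C[:,:,0]-639)<40)&(abs(C[:,:,1]-73)<55)
m=cv2.morphologyEx(m.astype(np.uint8),cv2.MORPH_OPEN,np.ones((7,7)))>0
r=cv2.minAreaRect(C[m][:,:2].astype(np.float32)); print(m.sum(),r,np.median(C[m],0))
print(tool(np.array([*r[0],25.5])-o['ee_pos']))
E
```

```text
t 23.82 yaw 1.4131 pos [638.   73.4 178.2] F [-1.11 -1.33  0.4 ] M [-0.055  0.073  0.003] w 66.4 0.0 q6 0.254
5926 ((638.9395751953125, 73.08802795410156), (85.02212524414062, 42.05698776245117), 80.82270050048828) [639.59629584  75.6925441   44.95799049]
[-6.35251229e-04  5.04654679e-03  7.63538690e-01]
```

View pics/w3.png

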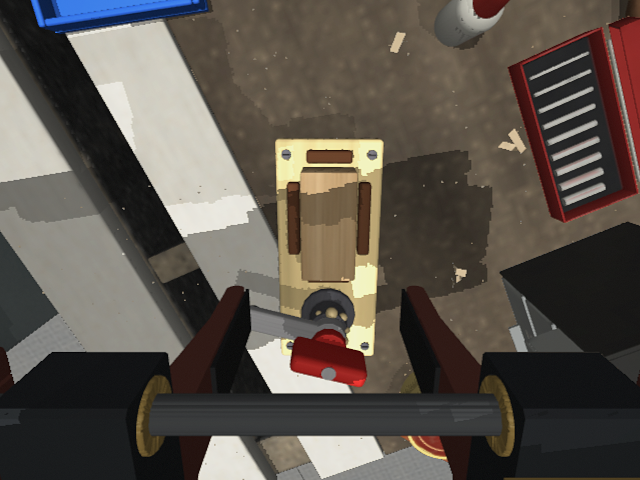

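The bar points left, swung clear (280,320), and the block at (330,225) is uncovered. I'll descend and grip it.

servo_tool(rows=[[0,0,0,0,0.005,0.3,66],[0,0,0,0,0.005,0.55,66],[0,0,0,0,0.005,0.7,66],[0,0,0,0,0.005,0.76,66],[0,0,0,0,0.005,0.76,66],[0,0,0,0,0.005,0.76,36],[0,0,0,0,0.005,0.76,36],[0,0,0,0,0.005,0.76,36],[0,0,0,0,0.005,0.76,36],[0,0,0,0,0.005,0.76,36]])

```text
t: 25.12
ee_pos: [640.1, 73.3, 27.8]
orientation: [2.392, 2.035, 0.002]
ft_force: [-1.9, 0.5, 6.9]
width: 41.7
grasp_force: 30.0
```

```bash
python3 s.py
```

```text
t 25.12 yaw 1.4099 pos [640.1  73.3  27.8] F [-1.85  0.54  6.91] M [-0.065  0.246 -0.058] w 41.7 30.00156819820404 q6 0.257
```

servo_tool(rows=[[0,0,0,0,0,-0.05,36],[0,0,0,0,0,-0.15,36],[0,0,0,0,0,-0.3,36],[0,0,0,0,0,-0.45,36],[0,0,0,0,0,-0.5,36],[0,0,0,0,0,-0.5,36]])

```text
t: 25.88
ee_pos: [639.7, 73.3, 127.7]
orientation: [2.392, 2.035, 0.002]
ft_force: [-0.1, 0.7, -1.1]
width: 41.9
grasp_force: 30.0
```

servo_tool(rows=[[0,0,-0.02,0.15,-0.1,0,36],[0,0,-0.05,0.35,-0.25,0,36],[0,0,-0.08,0.55,-0.4,0,36],[0,0,-0.105,0.75,-0.55,0,36],[0,0,-0.105,0.95,-0.7,0,36],[0,0,-0.105,1,-0.78,0,36],[0,0,-0.105,1,-0.78,0,36],[0,0,-0.105,1,-0.78,0,36]])

```text
t: 26.88
ee_pos: [517.9, 294.6, 126.3]
orientation: [2.226, 2.217, -0.001]
ft_force: [0.1, -0.2, -1.1]
width: 41.9
grasp_force: 30.0
```

```bash
python3 s.py
python3 - <<'E'
from h import *
p,d,K,R,t=cam('wrist'); save('w4',p); C=cloud(d,K,R,t)
hsv=cv2.cvtColor(p,cv2.COLOR_RGB2HSV); m=(hsv[:,:,0]>100)&(hsv[:,:,0]<125)&(hsv[:,:,1]>150)&(abs(C[:,:,0]-520)<100)&(abs(C[:,:,1]-317)<110)
print(m.sum(),cv2.minAreaRect(C[m&(C[:,:,2]>15)][:,:2].astype(np.float32)),np.percentile(C[m][:,2],[5,50,95]))
o=ctrl.get_obs(); print(tool(np.array([520.5,317.6,100])-o['ee_pos']))
E
```

```text
t 26.88 yaw 1.5665 pos [517.9 294.6 126.3] F [ 0.13 -0.18 -1.09] M [-0.089  0.021  0.018] w 41.9 29.998405873775482 q6 0.502
28064 ((520.4359741210938, 320.1196594238281), (153.766357421875, 115.34031677246094), 88.315673828125) [ 3.91054414  5.276761   24.18980303]
[0.11574153 0.0111137  0.13225687]
```

View pics/w4.png

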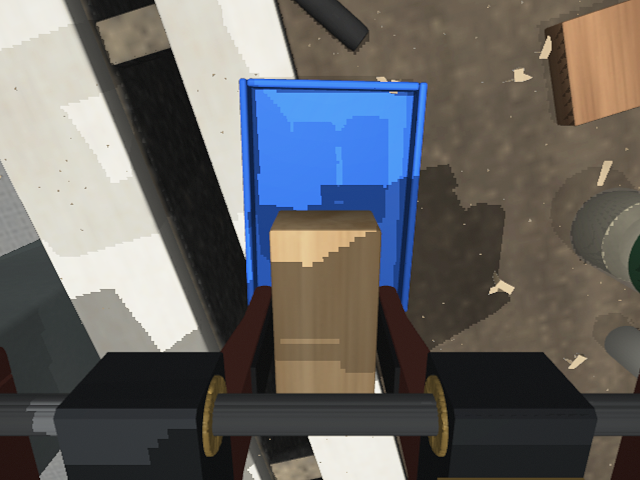

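The block is held level (325,300) over the tray (335,190). I'll set it down.

servo_tool(rows=[[0,0,0,0.12,0.012,0,36],[0,0,0,0.12,0.012,0.15,36],[0,0,0,0.12,0.012,0.3,36],[0,0,0,0.12,0.012,0.42,36],[0,0,0,0.12,0.012,0.48,36],[0,0,0,0.12,0.012,0.505,36],[0,0,0,0.12,0.012,0.515,36],[0,0,0,0.12,0.012,0.515,36]])

```text
t: 27.92
ee_pos: [520.4, 320.0, 24.3]
orientation: [2.225, 2.217, 0.002]
ft_force: [0.9, 0.7, -1.5]
width: 41.6
grasp_force: 30.0
```

```bash
python3 s.py
```

```text
t 27.93 yaw 1.5672 pos [520.4 320.   24.3] F [ 0.9   0.72 -1.46] M [-0.017  0.066 -0.006] w 41.6 29.998457729816437 q6 0.535
```

servo_tool(rows=[[0,0,0,0,0,0.006,36],[0,0,0,0,0,0.012,36],[0,0,0,0,0,0.018,36],[0,0,0,0,0,0.018,36]])

```text
t: 28.42
ee_pos: [520.1, 319.7, 20.8]
orientation: [2.225, 2.217, 0.0]
ft_force: [-1.4, -1.4, 6.0]
width: 41.6
grasp_force: 30.0
```

```bash
python3 s.py
```

```text
t 28.43 yaw 1.5673 pos [520.1 319.7  20.8] F [-1.38 -1.37  6.02] M [-0.236  0.333  0.001] w 41.6 30.000792145729065 q6 0.535
```

The block is on the tray floor. I'll release and retreat.

servo_tool(rows=[[0,0,0,0,0,0,58],[0,0,0,0,0,0,58],[0,0,0,0,0,0,58],[0,0,0,0,0,-0.1,58],[0,0,0,0,0,-0.4,58],[0,0,0,0,0,-0.7,58],[0,0,0,-0.3,0,-0.9,58],[0,0,0,-0.4,0,-0.9,58],[0,0,0,-0.4,0,-0.9,58]])

```text
t: 29.55
ee_pos: [520.1, 238.5, 202.3]
orientation: [2.227, 2.214, 0.004]
ft_force: [-0.5, 1.0, 0.3]
width: 58.2
grasp_force: 0.0
```

```bash
python3 s.py
python3 - <<'E'
from h import *
p,d,K,R,t=cam('wrist'); C=cloud(d,K,R,t); save('w5',p)
m=(abs(C[:,:,0]-520)<40)&(abs(C[:,:,1]-320)<60)&(C[:,:,2]>32)&(C[:,:,2]<60)
print(cv2.minAreaRect(C[m][:,:2].astype(np.float32)),np.percentile(C[m][:,2],[5,50,95]))
p,d,K,R,t=cam('top'); save('top2',np.hstack([p[180:330,220:500]]))
E
```

```text
t 29.55 yaw 1.5649 pos [520.1 238.5 202.3] F [-0.55  0.98  0.28] M [-0.051  0.077 -0.027] w 58.2 0.0 q6 0.415
((518.6557006835938, 319.6812744140625), (84.63800811767578, 42.070499420166016), 89.74756622314453) [36.65111569 37.96160613 39.19371287]
```

View pics/top2.png

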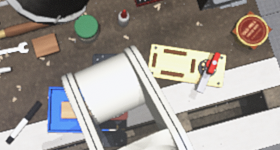

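The block's top is at 38 mm (5 + 33) and level, and it sits centred in the tray. The top view shows the clamp open at (208,75) and the other things where they were, so I'll hand in.

```bash
python3 -c "
from workcell import ctrl; print(ctrl.close_job())"
```

```text
the job is handed in; nothing more can be done
None
```

I handed the job in at about 30 s: the clamp broke free and stands about 1.3 rad open, the block lies flat and the same way up in the middle of the larger blue tray, and none of the other things on the bench looked moved in the last picture; the hand-in gave no verdict.

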